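# Seat a rock core in the V of a measuring stand

## Robot

A 6-joint arm with a two-finger parallel gripper is mounted at the origin on the work surface. World frame = base frame: x ahead of the robot, y to its left, z up, the work surface at z = 0. Lengths are in m, angles in degrees, forces in N, time in s.
With the tool pointing down it reaches from about 0.325 to 0.75 m from the base axis. Payload 7.6 kg.
Tool frame: the origin (TCP) lies on the centre line of the jaws, within the pads' length; the fingertips stand 22 mm ahead of it and the grasp point (between the pads) lies 3 mm ahead of it; z points along the fingers, y is the direction in which the jaws open and shut (so a half turn about z gives the same grasp; the last joint's range is limited). The gripper opens to 85 mm and grips with 20 to 120 N. Pads are 22 mm wide; open, the fingers measure 114 mm over their backs; the gripper's body (76 mm by 85 mm) begins 54 mm behind the grasp point. The pads swing forward as they close: fully open they stand 13 mm farther back than shut.
Start: joints at [-79.888, 2.991, 80.254, -0, 96.75, -4.028], TCP at [0.128, -0.509, 0.253] pointing down, gripper open.
Joint ranges: [-166.34, 166.34], [-52.06, 124.39], [6.96, 135.62], [-60.46, 240.46], [14.63, 156.25], [-167.68, 167.68]. Speed limits (degrees/s): [147.25, 147.25, 172.46, 180, 180, 180].

## Interface

Orientations are given as a 3x3 rotation matrix whose columns are the frame's x, y, z axes.
In Python, from plant import telemetry, cams, order gives the robot as it stands. The module is installed in compiled form; this text tells all that it offers.
- The arm moves only by the tool arm_command, never from a script. Its argument "steps" is a list of rows, each a list of 2 entries, a list of its own where there are three numbers: the shift along the tool's x, y, z in m, then the turn, a rotation vector about the tool's x, y, z in rad. A call has 1 to 20 rows; each row is the pose to reach, as a shift and turn from the pose measured when the call began, along the tool's axes at that moment; what a row does not reach only later rows make up. A row lasts 1/12 s, in which the tool goes at most 41.7 mm and 7.16 degrees, less where a joint would pass 70% of its speed; a pose out of reach is approached as far as the arm can. A call with a gripper value outside its range is refused whole. "grip" is the closure, from 0 (fully open) to 1 (shut), set as the call begins (left out, the last holds). The fingers move at their own pace and stop on an object; "grip_force" is the grip in N (left out, the last holds). Time passes only in rows, so rows that repeat a pose let the fingers close. It gives the time, the measured TCP pose, the force and the opening at its end, in the units of the state.
- telemetry.get_state(): the state, without advancing time (a new reading comes with each control period).
- cams.read_camera(name): name is "scene" or "top"; returns a dict with "frame" (400x640x3 uint8, blue, green, red), "z_map" (400x640 float32, m along the optical axis (not along the pixel's ray), 0 where there is no reading), "intrinsics" (3x3 intrinsics, pixels), "position" and "rotation" of the camera in the world. Camera axes: x right, y up, looking along -z (the intrinsics and any distortion apply to the point x, -y, -z); pixel columns grow to the right and rows downward; lengths in m; the calibration is good to about 2 mm. A picture is of the moment at which its call begins.
- order.sign_off(): hands the job in, once; it reports no verdict.
The state is a dict: "time": time; "qpos": joint angles; "joint_vel": joint speeds; "tau": joint torques, N m; "tool_pos": TCP position; "ee_rot": TCP orientation; "wrist_force": force on the tool from outside, world axes, zero at the start; "torque": the same for the moment, N m; "width": opening from 0.0 (shut) to 1.0 (fully open).
Only numpy, scipy, OpenCV 4.12 (cv2) and the standard library are available. Lean on these libraries where they do the work, as an engineer would, in place of code of your own. Each camera call takes 0.05 s, during which the arm holds its last target. There are 200 camera calls.

## Task

Take the thicker of the two rock cores, stand it upright on the stand's plate a few centimetres in front of its seat in the V, clear of the jaws, and let go of it. Then push it along the plate from behind into the V until it settles centred against both jaws, keep it pressed there evenly for a good second, with a straight push of about 10 N and no load sideways, so that both jaws bear it alike (brittle rock: neither jaw may be loaded beyond 9 N), and leave it standing there seated, released. Set it down gently, and leave the other things on the desk where they are.

Things in the scene. Friction and masses are not known exactly. Their poses are not given: they have to be found in the camera images.
- core_center (a point): the rock core to be seated: the thicker of two upright cylinders of banded grey rock, 50 mm diameter, 52 mm tall, about 0.18 to 0.38 kg, standing on its end on the desk. This point is at its centre, 26 mm above its underside; z runs along its axis (up).
- seat (a point): where the core's centre is (half-way up) when it stands on the plate against both jaws: 38 mm above the desk. x points into the V (the direction to push), y to the left jaw, z up. Clear plate lies in front of the V, from 5 to 115 mm on the -x side of this point and 65 mm to either side. The stand is fixed to the desk, at another place and yaw each time.
- stand: low plastic probe housing behind the V, 47 to 83 mm on the +x side of the seat, 80 mm wide, its top 62 mm above the desk. Origin and axes are those of the plate.
- plate: the stand's aluminium base plate (slippery coating, friction about 0.1), 200 x 130 x 12 mm, lying flat on the desk; its top is 12 mm above the desk. Origin at the centre of its underside, 15 mm on the -x side of the seat; axes as the seat's.
- jaw_left: coated steel jaw (friction about 0.1), the V's face on the +y side: upright rigid slab 55 mm long, 12 mm thick, from 12 to 60 mm above the desk, its inner face at 45 degrees to x. The two inner faces make a 90 degree V that opens to -x, corner 35 mm on the +x side of the seat, mouth 78 mm wide, 4 mm on its -x side. Origin and axes: the plate's.
- jaw_right: steel jaw, the V's face on the -y side, rigid, the mirror image of jaw_left. Origin and axes are those of the plate.
- slim_center (a point): bystander: the slimmer rock core, 30 mm diameter, 52 mm tall, standing; this point is at its centre, 26 mm above its underside.
- tablets: bystander: white closed plastic tablet jar, 46 mm diameter, 85 mm tall, upright; origin at the centre of its underside.
- mug: bystander: white mug, 80 mm rim diameter, 90 mm tall; origin at the centre of its underside, handle on its +y side.
There are look-alikes about, which are no part of the job. What is meant by the stand is not purple, and is the larger of those in its own colour. Leave any yellow look-alike of the part that bears core_center alone.

How it is judged:
By the outcome, as a careful person would: the job done as asked, in the order asked, and still so for the second after the job is handed in, with the robot touching nothing.
It also fails if it takes over 72 s, if anything falls off the work surface, if the arm or the gripper's body presses on something with over 40 N, if the wrist force passes 120 N, or if a joint passes its speed limit or range.

## Working session

There is one attempt and no reset: what is moved stays moved. The work goes in short steps, Python scripts to look and compute and a tool call to move; the robot and the scene stay as the last step left them, time stands still between calls to the robot, and variables do not carry over. Pictures are saved under pics/ and viewed, about 8 in all and at most 12, crops included, and the job is handed in when it is done.

Besides the shell and the picture viewer there is one more tool, called after "Request:" by a JSON object that holds its "method" and its "body", one argument or row to a line. arm_command: Moves the arm, as the interface text tells. Its arguments: {"type":"object","properties":{"steps":{"type":"array","items":{"type":"array"}},"grip":{"type":"number"},"grip_force":{"type":"number"}},"required":["steps"]}

```bash
mkdir -p pics; cat > h.py <<'E'
import numpy as np, cv2
from plant import telemetry, cams, order
def cam(n):
    c=cams.read_camera(n); return c
def world(c):
    z=c["z_map"]; K=np.array(c["intrinsics"]); h,w=z.shape
    u,v=np.meshgrid(np.arange(w),np.arange(h))
    P=np.stack([(u-K[0,2])/K[0,0]*z,-(v-K[1,2])/K[1,1]*z,-z],-1)
    return P@np.array(c["rotation"]).T+np.array(c["position"])
E
python3 - <<'E'
from h import *
for n in("scene","top"):
    c=cam(n); cv2.imwrite(f"pics/{n}1.png",c["frame"]); print(n,c["position"],c["rotation"],c["intrinsics"],[k for k in c])
    np.savez(f"{n}1.npz",**{k:c[k] for k in("frame","z_map","intrinsics","position","rotation")})
print(telemetry.get_state())
E
```

```text
scene [ 1.07619039 -0.05901945  0.74152899] [[ 0.00477192 -0.8021918   0.59704735]
 [ 0.99991399  0.0111215   0.00695098]
 [-0.01221609  0.59696284  0.80217588]] [[446.25275688   0.         316.6477087 ]
 [  0.         446.25275688 203.78508863]
 [  0.           0.           1.        ]] ['frame', 'z_map', 'intrinsics', 'position', 'rotation']
top [ 0.39980048 -0.0573614   0.98797598] [[-0.00795717  0.98547985 -0.16960589]
 [-0.99955663 -0.00297204  0.0296261 ]
 [ 0.02869184  0.16976643  0.98506657]] [[379.9006112    0.         321.47280259]
 [  0.         379.9006112  195.79272387]
 [  0.           0.           1.        ]] ['frame', 'z_map', 'intrinsics', 'position', 'rotation']
{'time': 0.1, 'qpos': array([-7.98892768e+01,  3.02406711e+00,  8.03064480e+01,  1.19468011e-04,
        9.67497210e+01, -4.02879568e+00]), 'joint_vel': array([ 0.02804623, -0.07873132, -0.18286085, -0.03214776, -0.05538677,
        0.07567648]), 'tau': array([ 9.92621972e-04, -3.82580709e+01, -3.60986638e+01, -7.41827830e-05,
        4.76946094e-03,  1.68711807e-05]), 'tool_pos': array([ 0.12822259, -0.50885962,  0.2525591 ]), 'ee_rot': array([[ 9.69703708e-01,  2.44283974e-01, -2.43800308e-04],
       [ 2.44284075e-01, -9.69702732e-01,  1.37900019e-03],
       [ 1.00453821e-04, -1.39677813e-03, -9.99999019e-01]]), 'wrist_force': array([ 0.8079461 ,  0.30284219, -0.00787851]), 'torque': array([-0.02501291,  0.00292474,  0.01085102]), 'width': 1.0031351991839823}
```

View pics/top1.png

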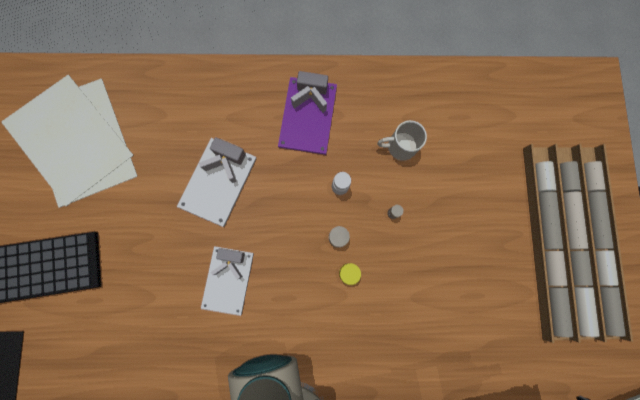

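View pics/scene1.png

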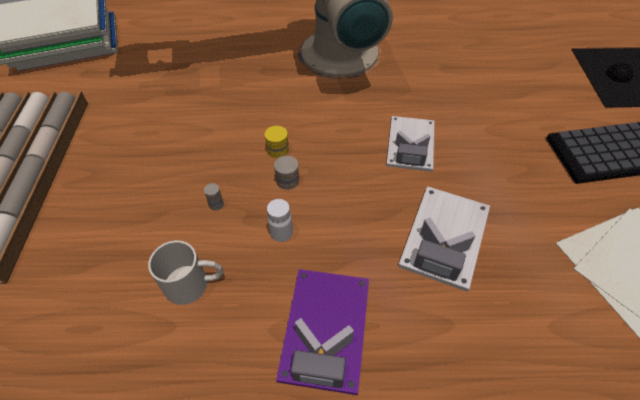

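Stands: purple (top 308,115), small silver (228,281) and large silver (217,182). The large silver one fits, being not purple and the larger of its colour. Cores: thick grey (340,237), slim grey (397,212) and yellow (350,274). The thick grey is the one meant. I'll measure both and confirm in one crop.

```bash
cat >> h.py <<'E'
def load(n): return dict(np.load(n))
def ray(c,uv,z):
    uv=np.atleast_2d(uv).astype(float); K=c["intrinsics"]
    d=np.stack([(uv[:,0]-K[0,2])/K[0,0],-(uv[:,1]-K[1,2])/K[1,1],-np.ones(len(uv))],-1)@np.array(c["rotation"]).T
    p=np.array(c["position"]); return p+d*((z-p[2])/d[:,2])[:,None]
E
python3 - <<'E'
from h import *
for n,px in(("top",dict(core=(340,237),slim=(397,212),yel=(350,274),plate=(205,200),small=(220,295))),("scene",dict(core=(287,165),plate=(460,215)))):
    c=load(n+"1.npz"); W=world(c)
    for k,(u,v) in px.items(): print(n,k,W[v,u].round(4))
    # core top: depth points with z in 46..58mm near the core
    u,v=px["core"]; R=W[max(0,v-25):v+25,u-25:u+25].reshape(-1,3)
    t=R[(abs(R[:,2]-.052)<.006)]
    m=np.hypot(*(t[:,:2]-W[v,u][:2]).T)<.04; t=t[m]
    (cx,cy),r=cv2.minEnclosingCircle(t[:,:2].astype(np.float32)*1000); print(n,"core top",cx,cy,r,len(t),t.mean(0))
    # plate
    g=c["frame"].astype(int); sat=g.max(2)-g.min(2)
    m=((W[...,2]>.006)&(W[...,2]<.08)).astype(np.uint8)
    u,v=px["plate"]; nl,lab=cv2.connectedComponents(m); b=(lab==lab[v,u])
    Q=W[b]; print(n,"comp",b.sum(),np.median(Q[(Q[:,2]<.02)][:,2]))
    P=Q[Q[:,2]<.02]; rect=cv2.minAreaRect((P[:,:2]*1000).astype(np.float32)); print(n,"plate rect",rect)
    for nm,lo,hi in(("jaws",.056,.0608),("house",.0612,.07)):
        T=Q[(Q[:,2]>lo)&(Q[:,2]<hi)]; print(nm,len(T),T.mean(0).round(4) if len(T) else 0)
    cv2.imwrite(f"pics/{n}mask.png",(b*255).astype(np.uint8))
c=load("top1.npz"); s=load("scene1.npz")
a=cv2.resize(c["frame"][130:290,170:410],None,fx=3.3,fy=3.3,interpolation=cv2.INTER_CUBIC); cv2.imwrite("pics/crop1.png",a[:600,:800])
E
```

```text
top core [ 0.458  -0.1302  0.0529]
top slim [ 0.519  -0.2734  0.0541]
top yel [ 0.3688 -0.1527  0.0556]
top plate [0.5575 0.2137 0.0132]
top small [0.3188 0.1679 0.007 ]
top core top 461.0285339355469 -127.65913391113281 24.94220542907715 330 [ 0.46084938 -0.12757138  0.05310648]
top comp 3930 0.013476858262631397
top plate rect ((607.931884765625, 186.377197265625), (137.17144775390625, 200.89703369140625), 66.73505401611328)
jaws 142 [0.6545 0.1631 0.0594]
house 488 [0.6703 0.1583 0.0633]
scene core [ 0.4604 -0.1259  0.0497]
scene plate [0.5645 0.2202 0.0113]
scene core top 459.6201171875 -128.3677978515625 25.7608642578125 379 [ 0.46062933 -0.12859943  0.05092   ]
scene comp 5965 0.011106983444478302
scene plate rect ((606.20654296875, 185.01759338378906), (130.21351623535156, 202.93988037109375), 66.3995590209961)
jaws 804 [0.6631 0.1609 0.0591]
house 295 [0.6783 0.1521 0.062 ]
```

View pics/crop1.png

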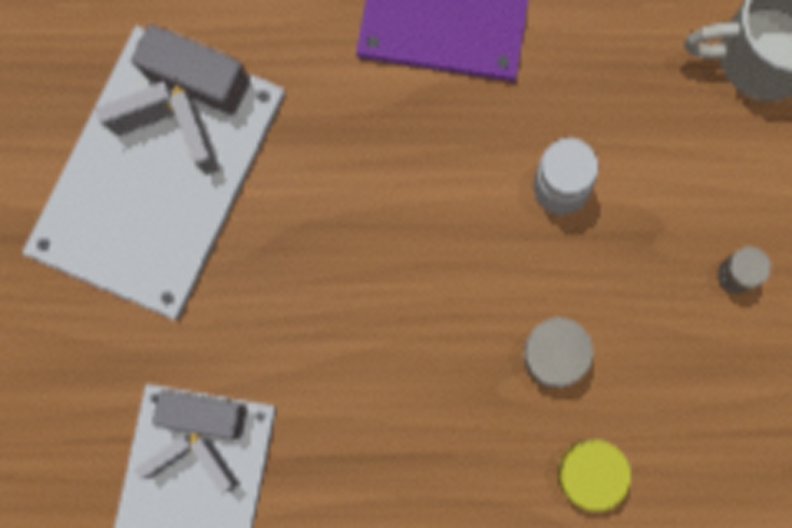

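```bash
cat >> h.py <<'E'
def plate(c,cen=(.607,.1855),yaw=-23.5):
    """plate pose from the outline: rays on z=12 mm, side lines and near edge"""
    g=c["frame"].astype(int); m=((g.max(2)-g.min(2)<40)&(g.max(2)>60)).astype(np.uint8)
    big=cv2.resize(c["frame"],None,fx=4,fy=4,interpolation=cv2.INTER_CUBIC).astype(int)
    m=((big[...,2]-big[...,0])<32).astype(np.uint8)
    cs,_=cv2.findContours(m,cv2.RETR_EXTERNAL,cv2.CHAIN_APPROX_NONE)
    pts=np.vstack(cs)[:,0]/4.-.375
    p=ray(c,pts,.012)[:,:2]; cen=np.array(cen)
    for _ in range(4):
        a=np.radians(yaw); R=np.array([[np.cos(a),-np.sin(a)],[np.sin(a),np.cos(a)]])
        q=(p-cen)@R
        w=.008
        L=q[(abs(q[:,1]-.065)<w)&(abs(q[:,0]+.01)<.075)]; Rr=q[(abs(q[:,1]+.065)<w)&(abs(q[:,0]+.01)<.075)]
        N=q[(abs(q[:,0]+.1)<w)&(abs(q[:,1])<.055)]
        F=q[(abs(q[:,0]-.1)<w)&(abs(q[:,1])<.055)]
        def fl(s): return np.polyfit(s[:,0],s[:,1],1)
        l,r=fl(L),fl(Rr); n=np.median(N[:,0])
        sl=(l[0]+r[0])/2; dy=(np.polyval(l,0)+np.polyval(r,0))/2
        f=np.median(F[:,0]); dx=n+.1
        yaw+=np.degrees(np.arctan(sl)); cen=cen+R@np.array([dx,dy])
    print("plate",cen.round(4),"yaw",round(yaw,2),"slopes",np.degrees(l[0]).round(2),np.degrees(r[0]).round(2),"width",round((np.polyval(l,0)-np.polyval(r,0))*1000,1),"len",round((f-n)*1000,1),len(L),len(Rr),len(N))
    return cen,yaw
def core(c,xy,z):
    """core centre from its top face depth points near xy, height z of the top"""
    W=world(c); t=W[(abs(W[...,2]-z)<.006)&(np.hypot(W[...,0]-xy[0],W[...,1]-xy[1])<.04)]
    vu=np.argwhere((abs(W[...,2]-z)<.006)&(np.hypot(W[...,0]-xy[0],W[...,1]-xy[1])<.04))
    p=ray(c,vu[:,::-1],z)[:,:2]
    (x,y),r=cv2.minEnclosingCircle((p*1000).astype(np.float32)); print("core",round(x,1),round(y,1),"r",round(r,1),"mean",p.mean(0).round(4),len(p)); return p.mean(0)
E
python3 - <<'E'
from h import *
for n in("top","scene"):
    c=load(n+"1.npz"); plate(c); core(c,(.4605,-.128),.052)
E
```

```text
plate [0.6065 0.1858] yaw -23.44 slopes 0.04 -0.04 width 133.6 len 207.2 206 210 156
core 461.0 -127.7 r 25.1 mean [ 0.4609 -0.1277] 330
plate [0.6079 0.1841] yaw -23.56 slopes 0.01 -0.01 width 129.4 len 204.9 247 230 212
core 461.0 -127.7 r 26.8 mean [ 0.4616 -0.1285] 379
```

Plate and core agree across the two views (widths 130–134 mm, core r 25 mm). The seat comes out at about (0.621, 0.179), yaw -23.5°. The crop confirms the thick grey core and the large silver stand. Next I move above the core.

Request:
{"method": "arm_command", "body": {
  "steps": [
    [[0.416,-0.288,0.11],[0,0,0.657]],
    [[0.416,-0.288,0.11],[0,0,0.657]],
    [[0.416,-0.288,0.11],[0,0,0.657]],
    [[0.416,-0.288,0.11],[0,0,0.657]],
    [[0.416,-0.288,0.11],[0,0,0.657]],
    [[0.416,-0.288,0.11],[0,0,0.657]],
    [[0.416,-0.288,0.11],[0,0,0.657]],
    [[0.416,-0.288,0.11],[0,0,0.657]],
    [[0.416,-0.288,0.11],[0,0,0.657]],
    [[0.416,-0.288,0.11],[0,0,0.657]],
    [[0.416,-0.288,0.11],[0,0,0.657]],
    [[0.416,-0.288,0.11],[0,0,0.657]],
    [[0.416,-0.288,0.11],[0,0,0.657]],
    [[0.416,-0.288,0.11],[0,0,0.657]],
    [[0.416,-0.288,0.11],[0,0,0.657]],
    [[0.416,-0.288,0.11],[0,0,0.657]]
  ],
  "grip": 0
}}

```text
time: 1.43
tool_pos: [0.4609, -0.128, 0.1428]
ee_rot: [[0.917, -0.399, -0.001], [-0.399, -0.917, 0.001], [-0.001, -0.001, -1.0]]
wrist_force: [-0.8, -0.1, -0.7]
width: 1.001
```

```bash
cat >> h.py <<'E'
def go(p,yaw=-23.5):
    """print the shift and turn, in tool axes, to TCP position p with the tool down at yaw"""
    from scipy.spatial.transform import Rotation as Ro
    s=telemetry.get_state(); R=np.array(s["ee_rot"])
    T=Ro.from_euler("z",yaw,degrees=True).as_matrix()@np.diag([1,-1,-1.])
    print("t",round(s["time"],2),"pos",s["tool_pos"].round(4),"shift",(R.T@(np.array(p)-s["tool_pos"])).round(4),"turn",Ro.from_matrix(R.T@T).as_rotvec().round(4),"w",round(s["width"],3),"F",np.round(s["wrist_force"],2))
E
python3 - <<'E'
from h import *
go((.461,-.128,.033))
E
```

```text
t 1.43 pos [ 0.4609 -0.128   0.1428] shift [0.0002 0.     0.1098] turn [-0.0007  0.0015  0.0002] w 1.001 F [-0.76 -0.12 -0.66]
```

Request:
{"method": "arm_command", "body": {
  "steps": [
    [[0,0,0.03],[0,0,0]],
    [[0,0,0.06],[0,0,0]],
    [[0,0,0.08],[0,0,0]],
    [[0,0,0.095],[0,0,0]],
    [[0,0,0.105],[0,0,0]],
    [[0,0,0.109],[0,0,0]],
    [[0,0,0.109],[0,0,0]],
    [[0,0,0.109],[0,0,0]]
  ]
}}

```text
time: 2.1
tool_pos: [0.4612, -0.1285, 0.0348]
ee_rot: [[0.917, -0.399, 0.0], [-0.399, -0.917, 0.001], [0.0, -0.001, -1.0]]
wrist_force: [-0.8, 1.1, 0.2]
width: 0.999
```

Request:
{"method": "arm_command", "body": {
  "steps": [
    [[0,0,0],[0,0,0]],
    [[0,0,0],[0,0,0]],
    [[0,0,0],[0,0,0]],
    [[0,0,0],[0,0,0]],
    [[0,0,0],[0,0,0]],
    [[0,0,0],[0,0,0]],
    [[0,0,0],[0,0,0]],
    [[0,0,0],[0,0,0]],
    [[0,0,0],[0,0,0]],
    [[0,0,0],[0,0,0]],
    [[0,0,0],[0,0,0]],
    [[0,0,0],[0,0,0]]
  ],
  "grip": 1,
  "grip_force": 30
}}

```text
time: 3.1
tool_pos: [0.4617, -0.1288, 0.0358]
ee_rot: [[0.917, -0.399, 0.002], [-0.399, -0.917, -0.0], [0.002, -0.001, -1.0]]
wrist_force: [-1.5, -0.5, 5.4]
width: 0.572
```

```bash
python3 - <<'E'
from h import *
go((.461,-.128,.033))
c=cam("scene"); cv2.imwrite("pics/s2.png",cv2.resize(c["frame"][80:280,180:500],None,fx=2.5,fy=2.5))
E
```

```text
t 3.1 pos [ 0.4617 -0.1288  0.0358] shift [-0.001  -0.0004  0.0028] turn [-0.0007 -0.0015 -0.0004] w 0.572 F [-1.52 -0.52  5.44]
```

View pics/s2.png

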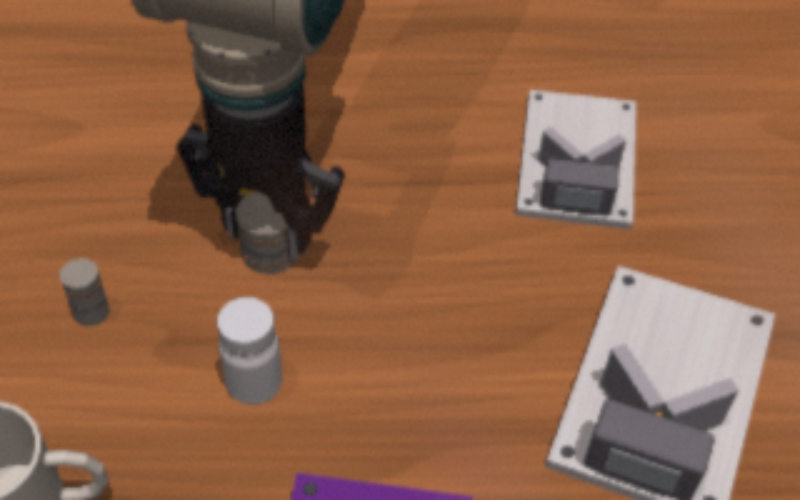

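Picture 4 shows the thick core between the fingers (about 265,230), with the slim core and jar untouched. Width 0.57 matches 50 mm. I lift it and carry it over.

Request:
{"method": "arm_command", "body": {
  "steps": [
    [[0,0,-0.01],[0,0,0]],
    [[0,0,-0.03],[0,0,0]],
    [[0,0,-0.05],[0,0,0]],
    [[0,0,-0.07],[0,0,0]],
    [[0,0,-0.08],[0,0,0]],
    [[0,0,-0.08],[0,0,0]]
  ]
}}

```text
time: 3.65
tool_pos: [0.4628, -0.1291, 0.1185]
ee_rot: [[0.917, -0.399, 0.006], [-0.399, -0.917, -0.002], [0.006, -0.001, -1.0]]
wrist_force: [0.4, -1.3, -3.0]
width: 0.578
```

```bash
python3 - <<'E'
from h import *
go((.5797,.197,.115))
E
```

```text
t 3.65 pos [ 0.4628 -0.1291  0.1185] shift [-0.0229 -0.3457  0.0037] turn [-0.001  -0.0063 -0.0003] w 0.578 F [ 0.44 -1.31 -3.03]
```

Request:
{"method": "arm_command", "body": {
  "steps": [
    [[-0.002,-0.03,0],[0,-0.006,0]],
    [[-0.004,-0.06,0],[0,-0.006,0]],
    [[-0.006,-0.095,0.001],[0,-0.006,0]],
    [[-0.009,-0.13,0.001],[0,-0.006,0]],
    [[-0.011,-0.165,0.002],[0,-0.006,0]],
    [[-0.013,-0.2,0.002],[0,-0.006,0]],
    [[-0.016,-0.235,0.003],[0,-0.006,0]],
    [[-0.018,-0.27,0.003],[0,-0.006,0]],
    [[-0.02,-0.3,0.004],[0,-0.006,0]],
    [[-0.022,-0.325,0.004],[0,-0.006,0]],
    [[-0.023,-0.34,0.004],[0,-0.006,0]],
    [[-0.023,-0.346,0.004],[0,-0.006,0]],
    [[-0.023,-0.346,0.004],[0,-0.006,0]],
    [[-0.023,-0.346,0.004],[0,-0.006,0]],
    [[-0.023,-0.346,0.004],[0,-0.006,0]]
  ]
}}

```text
time: 4.9
tool_pos: [0.5794, 0.1961, 0.1141]
ee_rot: [[0.917, -0.4, -0.0], [-0.4, -0.917, 0.0], [-0.0, 0.0, -1.0]]
wrist_force: [0.3, 0.8, -2.5]
width: 0.578
```

```bash
python3 - <<'E'
from h import *
go((.5797,.197,.052))
for n in("top","scene"):
    c=cam(n); cv2.imwrite(f"pics/{n}3.png",c["frame"]); np.savez(f"{n}3.npz",**c)
c=load("scene3.npz")
cv2.imwrite("pics/s3c.png",cv2.resize(c["frame"][120:320,340:540],None,fx=3,fy=3))
E
```

```text
t 4.9 pos [0.5794 0.1961 0.1141] shift [-0.0001 -0.0009  0.0621] turn [ 0.      0.0004 -0.0014] w 0.578 F [ 0.3   0.76 -2.5 ]
```

View pics/s3c.png

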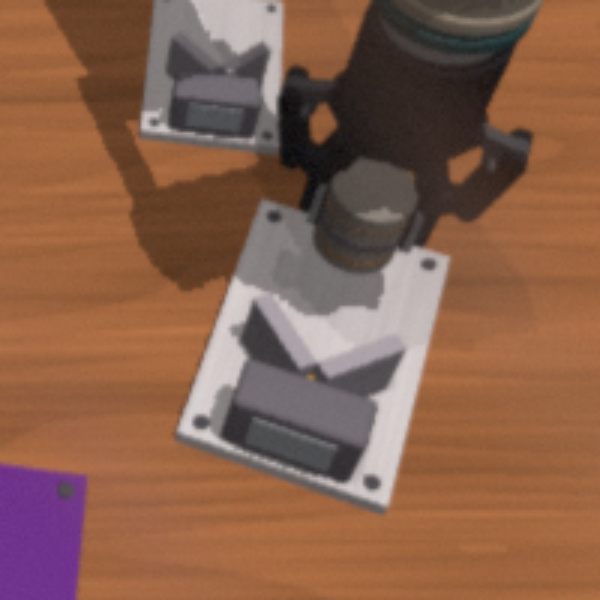

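Core held upright over the plate at crop (370,210), well in front of the jaws. I lower it, slowing near contact.

Request:
{"method": "arm_command", "body": {
  "steps": [
    [[0,0,0.01],[0,0,0]],
    [[0,0,0.025],[0,0,0]],
    [[0,0,0.04],[0,0,0]],
    [[0,0,0.05],[0,0,0]],
    [[0,0,0.056],[0,0,0]],
    [[0,0,0.059],[0,0,0]],
    [[0,0,0.0605],[0,0,0]],
    [[0,0,0.0615],[0,0,0]],
    [[0,0,0.062],[0,0,0]],
    [[0,0,0.062],[0,0,0]],
    [[0,0,0.062],[0,0,0]]
  ]
}}

```text
time: 5.92
tool_pos: [0.58, 0.1963, 0.0532]
ee_rot: [[0.916, -0.4, 0.001], [-0.4, -0.916, 0.001], [0.001, -0.001, -1.0]]
wrist_force: [-0.2, 0.7, -2.1]
width: 0.578
```

Request:
{"method": "arm_command", "body": {
  "steps": [
    [[0,0,0.0005],[0,0,0]],
    [[0,0,0.001],[0,0,0]],
    [[0,0,0.0015],[0,0,0]],
    [[0,0,0.002],[0,0,0]],
    [[0,0,0.002],[0,0,0]]
  ]
}}

```text
time: 6.33
tool_pos: [0.5799, 0.1963, 0.051]
ee_rot: [[0.916, -0.4, 0.001], [-0.4, -0.916, 0.001], [0.001, -0.001, -1.0]]
wrist_force: [0.3, -0.2, -2.8]
width: 0.576
```

Request:
{"method": "arm_command", "body": {
  "steps": [
    [[0,0,0.0005],[0,0,0]],
    [[0,0,0.001],[0,0,0]],
    [[0,0,0.0015],[0,0,0]],
    [[0,0,0.002],[0,0,0]],
    [[0,0,0.002],[0,0,0]]
  ]
}}

```text
time: 6.75
tool_pos: [0.5798, 0.1963, 0.0488]
ee_rot: [[0.916, -0.4, 0.001], [-0.4, -0.916, 0.001], [0.001, -0.001, -1.0]]
wrist_force: [-0.4, -0.3, -3.0]
width: 0.574
```

Request:
{"method": "arm_command", "body": {
  "steps": [
    [[0,0,0.0005],[0,0,0]],
    [[0,0,0.001],[0,0,0]],
    [[0,0,0.001],[0,0,0]]
  ]
}}

```text
time: 7.0
tool_pos: [0.5799, 0.1963, 0.0479]
ee_rot: [[0.916, -0.4, 0.001], [-0.4, -0.916, 0.001], [0.001, -0.001, -1.0]]
wrist_force: [-0.4, -0.0, -2.6]
width: 0.578
```

Request:
{"method": "arm_command", "body": {
  "steps": [
    [[0,0,0.0005],[0,0,0]],
    [[0,0,0.001],[0,0,0]],
    [[0,0,0.001],[0,0,0]]
  ]
}}

```text
time: 7.25
tool_pos: [0.5803, 0.1964, 0.0479]
ee_rot: [[0.916, -0.4, 0.002], [-0.4, -0.916, 0.001], [0.002, -0.002, -1.0]]
wrist_force: [-0.4, -0.6, 3.9]
width: 0.578
```

Request:
{"method": "arm_command", "body": {
  "steps": [
    [[0,0,0.0005],[0,0,0]],
    [[0,0,0.0005],[0,0,0]],
    [[0,0,0.0005],[0,0,0]]
  ]
}}

```text
time: 7.5
tool_pos: [0.5806, 0.1965, 0.0479]
ee_rot: [[0.916, -0.4, 0.003], [-0.4, -0.916, 0.001], [0.002, -0.002, -1.0]]
wrist_force: [-1.5, -0.4, 4.1]
width: 0.574
```

Contact at TCP z 0.048, a rise of about 7 N. Release.

Request:
{"method": "arm_command", "body": {
  "steps": [
    [[0,0,0],[0,0,0]],
    [[0,0,0],[0,0,0]],
    [[0,0,0],[0,0,0]],
    [[0,0,0],[0,0,0]],
    [[0,0,0],[0,0,0]],
    [[0,0,0],[0,0,0]],
    [[0,0,0],[0,0,0]],
    [[0,0,0],[0,0,0]]
  ],
  "grip": 0,
  "grip_force": 20
}}

```text
time: 8.17
tool_pos: [0.5806, 0.1965, 0.0478]
ee_rot: [[0.916, -0.4, 0.003], [-0.4, -0.916, 0.001], [0.002, -0.002, -1.0]]
wrist_force: [-0.1, -0.2, -0.2]
width: 1.001
```

Request:
{"method": "arm_command", "body": {
  "steps": [
    [[0,0,-0.01],[0,0,0]],
    [[0,0,-0.03],[0,0,0]],
    [[0,0,-0.055],[0,0,0]],
    [[0,0,-0.08],[0,0,0]],
    [[-0.04,0,-0.08],[0,0,0]],
    [[-0.08,0,-0.08],[0,0,0]],
    [[-0.1,0,-0.08],[0,0,0]],
    [[-0.1,0,-0.08],[0,0,0]],
    [[-0.1,0,-0.08],[0,0,0]]
  ]
}}

```text
time: 8.92
tool_pos: [0.4884, 0.2369, 0.1288]
ee_rot: [[0.917, -0.399, 0.005], [-0.399, -0.917, 0.002], [0.004, -0.003, -1.0]]
wrist_force: [0.1, 0.3, -0.1]
width: 1.004
```

```bash
python3 - <<'E'
from h import *
u=np.array([.917,-.399])
for n in("top","scene"):
    c=cam(n); cv2.imwrite(f"pics/{n}4.png",c["frame"]); np.savez(f"{n}4.npz",**c)
    cen,yaw=plate(load(n+"1.npz")); p=core(c,(.58,.197),.064)
    a=np.radians(yaw);R=np.array([[np.cos(a),-np.sin(a)],[np.sin(a),np.cos(a)]]); print("core rel seat",(p-cen)@R-[.015,0])
go((.5797,.197,.055))
c=load("scene4.npz"); cv2.imwrite("pics/s4c.png",cv2.resize(c["frame"][80:300,340:540],None,fx=2.7,fy=2.7))
E
```

```text
plate [0.6065 0.1858] yaw -23.44 slopes 0.04 -0.04 width 133.6 len 207.2 206 210 156
core 579.5 197.5 r 25.9 mean [0.5794 0.1979] 337
core rel seat [-0.04464814  0.00035444]
plate [0.6079 0.1841] yaw -23.56 slopes 0.01 -0.01 width 129.4 len 204.9 247 230 212
core 580.2 195.8 r 26.7 mean [0.5805 0.1958] 494
core rel seat [-0.044782   -0.00021993]
t 9.02 pos [0.4895 0.2362 0.1283] shift [0.0981 0.     0.0737] turn [-0.0031 -0.0036 -0.0019] w 0.996 F [0.13 0.11 0.32]
```

View pics/s4c.png

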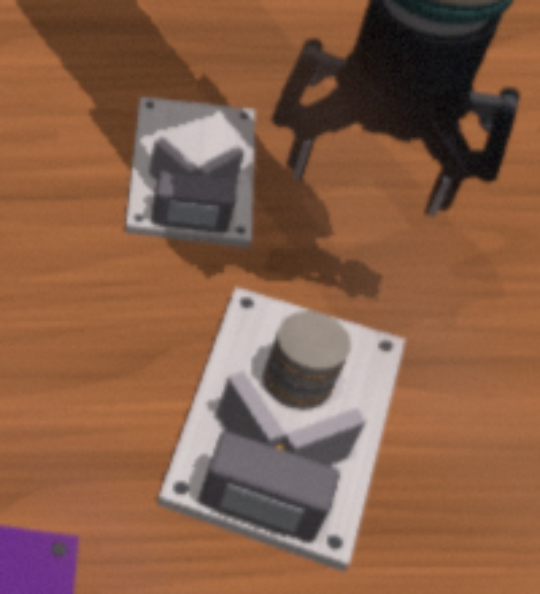

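Core stands free on the plate (crop 305,360), 45 mm in front of the seat and within 0.3 mm of centre in both views. I close the fingers and lower them behind it.

Request:
{"method": "arm_command", "body": {
  "steps": [
    [[0,0,0.01],[-0.003,-0.004,-0.002]],
    [[0.005,0,0.02],[-0.003,-0.004,-0.002]],
    [[0.015,0,0.03],[-0.003,-0.004,-0.002]],
    [[0.025,0,0.04],[-0.003,-0.004,-0.002]],
    [[0.035,0,0.05],[-0.003,-0.004,-0.002]],
    [[0.042,0,0.06],[-0.003,-0.004,-0.002]],
    [[0.044,0,0.068],[-0.003,-0.004,-0.002]],
    [[0.044,0,0.073],[-0.003,-0.004,-0.002]],
    [[0.044,0,0.074],[-0.003,-0.004,-0.002]],
    [[0.044,0,0.074],[-0.003,-0.004,-0.002]],
    [[0.044,0,0.074],[-0.003,-0.004,-0.002]]
  ],
  "grip": 1
}}

```text
time: 9.93
tool_pos: [0.5301, 0.219, 0.055]
ee_rot: [[0.917, -0.398, 0.0], [-0.398, -0.917, 0.001], [0.0, -0.001, -1.0]]
wrist_force: [-0.4, -0.4, -0.1]
width: 0.002
```

```bash
python3 - <<'E'
from h import *
go((.5296,.2189,.052))
s=cam("scene"); t=cam("top")
a=cv2.resize(s["frame"][110:290,370:510],None,fx=3,fy=3,interpolation=cv2.INTER_CUBIC); b=cv2.resize(t["frame"][110:260,170:270],None,fx=3.6,fy=3.6,interpolation=cv2.INTER_CUBIC)
cv2.imwrite("pics/s5.png",np.hstack([a,b]))
E
```

```text
t 9.93 pos [0.5301 0.219  0.055 ] shift [-0.0005  0.0003  0.003 ] turn [-0.0007 -0.0001  0.0006] w 0.002 F [-0.36 -0.37 -0.08]
```

View pics/s5.png

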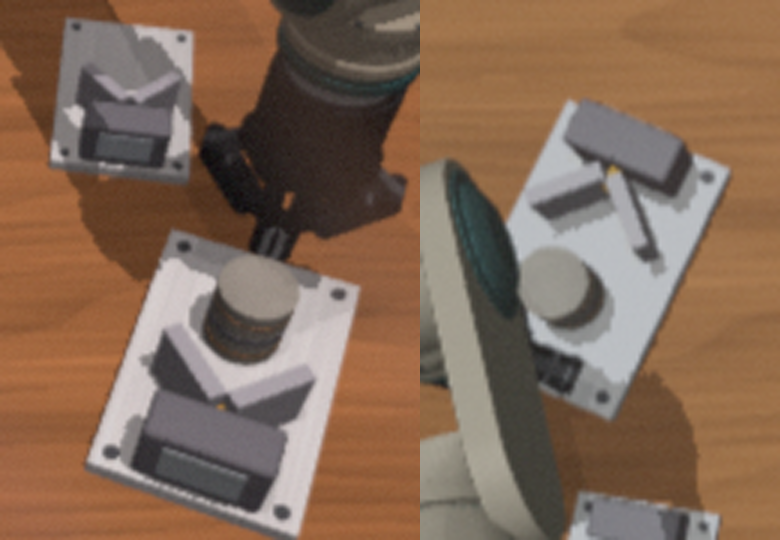

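Request:
{"method": "arm_command", "body": {
  "steps": [
    [[0,0,0.002],[0,0,0]],
    [[0.003,0,0.004],[0,0,0]],
    [[0.006,0,0.004],[0,0,0]],
    [[0.009,0,0.004],[0,0,0]],
    [[0.012,0,0.004],[0,0,0]],
    [[0.015,0,0.004],[0,0,0]],
    [[0.017,0,0.004],[0,0,0]],
    [[0.019,0,0.004],[0,0,0]],
    [[0.021,0,0.004],[0,0,0]],
    [[0.023,0,0.004],[0,0,0]],
    [[0.025,0,0.004],[0,0,0]],
    [[0.027,0,0.004],[0,0,0]],
    [[0.029,0,0.004],[0,0,0]],
    [[0.031,0,0.004],[0,0,0]],
    [[0.033,0,0.004],[0,0,0]],
    [[0.034,0,0.004],[0,0,0]],
    [[0.034,0,0.004],[0,0,0]]
  ]
}}

```text
time: 11.45
tool_pos: [0.5618, 0.2053, 0.0513]
ee_rot: [[0.917, -0.398, 0.001], [-0.398, -0.917, 0.001], [0.001, -0.001, -1.0]]
wrist_force: [-0.1, -0.0, 0.8]
width: -0.001
```

```bash
cat >> h.py <<'E'
def rel():
    s=telemetry.get_state(); a=np.radians(-23.5);R=np.array([[np.cos(a),-np.sin(a)],[np.sin(a),np.cos(a)]])
    print("tcp rel seat",((s["tool_pos"][:2]-[.621,.179])@R*1000).round(2),"Fxy plate",(np.array(s["wrist_force"][:2])@R).round(2),"Fz",round(s["wrist_force"][2],2),"z",s["tool_pos"][2].round(4))
def corel(xy):
    for n in("top","scene"):
        cen,yaw=((.6065,.1858),-23.44) if n=="top" else ((.6079,.1841),-23.56)
        p=core(cam(n),xy,.064); a=np.radians(yaw);R=np.array([[np.cos(a),-np.sin(a)],[np.sin(a),np.cos(a)]])
        print(n,"core rel seat",((p-cen)@R*1000-[15,0]).round(1))
E
python3 - <<'E'
from h import *
rel(); corel((.59,.193)); go((.5599,.2056,.051))
E
```

```text
tcp rel seat [-64.81   0.54] Fxy plate [-0.1  -0.06] Fz 0.85 z 0.0513
core 595.5 189.4 r 25.3 mean [0.5967 0.1835] 219
top core rel seat [-23.1  -6. ]
core 586.3 194.3 r 37.2 mean [0.5937 0.1901] 550
scene core rel seat [-30.4  -0.2]
t 11.55 pos [0.5616 0.2054 0.0512] shift [-0.0016  0.0005  0.0002] turn [-0.001  -0.0007  0.0005] w -0.003 F [-1.1  -0.93  0.31]
```

Request:
{"method": "arm_command", "body": {
  "steps": [
    [[0.002,0,0],[0,0,0]],
    [[0.004,0,0],[0,0,0]],
    [[0.006,0,0],[0,0,0]],
    [[0.008,0,0],[0,0,0]],
    [[0.01,0,0],[0,0,0]],
    [[0.012,0,0],[0,0,0]],
    [[0.014,0,0],[0,0,0]],
    [[0.016,0,0],[0,0,0]],
    [[0.018,0,0],[0,0,0]],
    [[0.02,0,0],[0,0,0]],
    [[0.021,0,0],[0,0,0]],
    [[0.022,0,0],[0,0,0]],
    [[0.022,0,0],[0,0,0]]
  ]
}}

```text
time: 12.63
tool_pos: [0.5819, 0.1965, 0.0513]
ee_rot: [[0.917, -0.398, 0.001], [-0.398, -0.917, 0.001], [0.001, -0.001, -1.0]]
wrist_force: [-1.0, 0.4, 0.6]
width: -0.004
```

```bash
python3 - <<'E'
from h import *
rel(); c=cam("scene"); t=cam("top")
a=cv2.resize(c["frame"][150:290,380:500],None,fx=3.8,fy=3.8,interpolation=cv2.INTER_CUBIC); b=cv2.resize(t["frame"][120:240,190:270],None,fx=4.43,fy=4.43,interpolation=cv2.INTER_CUBIC)
cv2.imwrite("pics/s6.png",np.hstack([a[:530],b[:530]]))
E
```

```text
tcp rel seat [-42.82   0.51] Fxy plate [-1.13 -0.01] Fz 0.55 z 0.0513
```

View pics/s6.png

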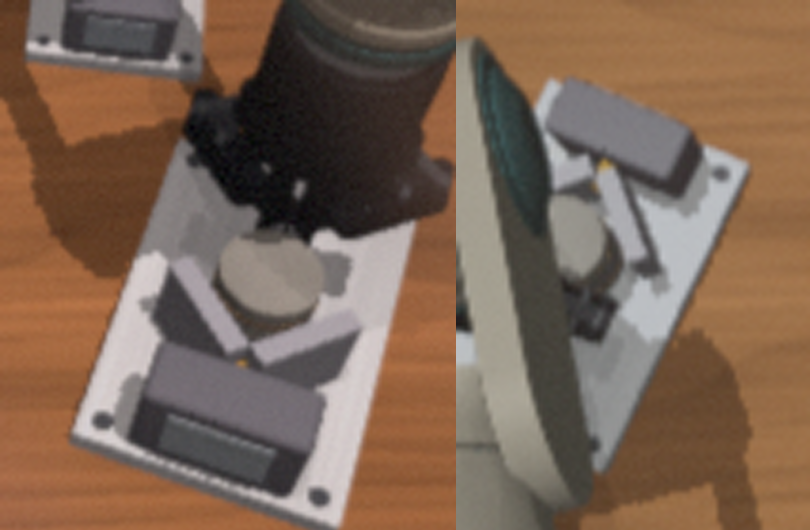

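Request:
{"method": "arm_command", "body": {
  "steps": [
    [[0.0005,0,0],[0,0,0]],
    [[0.001,0,0],[0,0,0]],
    [[0.0015,0,0],[0,0,0]],
    [[0.002,0,0],[0,0,0]],
    [[0.0025,0,0],[0,0,0]],
    [[0.003,0,0],[0,0,0]],
    [[0.0035,0,0],[0,0,0]],
    [[0.004,0,0],[0,0,0]],
    [[0.0045,0,0],[0,0,0]],
    [[0.0045,0,0],[0,0,0]]
  ]
}}

```text
time: 13.57
tool_pos: [0.5861, 0.1947, 0.0514]
ee_rot: [[0.917, -0.398, 0.002], [-0.398, -0.917, 0.001], [0.001, -0.001, -1.0]]
wrist_force: [0.8, -0.1, -0.2]
width: -0.002
```

```bash
python3 -c "
from h import *
rel()"
```

```text
tcp rel seat [-38.27   0.53] Fxy plate [0.79 0.28] Fz -0.16 z 0.0514
```

Request:
{"method": "arm_command", "body": {
  "steps": [
    [[0.0003,0,0],[0,0,0]],
    [[0.0006,0,0],[0,0,0]],
    [[0.0009,0,0],[0,0,0]],
    [[0.0012,0,0],[0,0,0]],
    [[0.0015,0,0],[0,0,0]],
    [[0.0015,0,0],[0,0,0]]
  ]
}}

```text
time: 14.07
tool_pos: [0.5876, 0.1941, 0.0514]
ee_rot: [[0.917, -0.398, 0.002], [-0.398, -0.917, 0.001], [0.001, -0.001, -1.0]]
wrist_force: [-0.9, -0.5, 0.7]
width: 0.004
```

```bash
python3 -c "
from h import *
rel()"
```

```text
tcp rel seat [-36.7    0.56] Fxy plate [-0.62 -0.82] Fz 0.65 z 0.0514
```

Request:
{"method": "arm_command", "body": {
  "steps": [
    [[0.0003,0,0],[0,0,0]],
    [[0.0006,0,0],[0,0,0]],
    [[0.0008,0,0],[0,0,0]],
    [[0.0008,0,0],[0,0,0]]
  ]
}}

```text
time: 14.4
tool_pos: [0.5881, 0.194, 0.0513]
ee_rot: [[0.917, -0.398, 0.001], [-0.398, -0.917, 0.001], [0.001, -0.001, -1.0]]
wrist_force: [-1.6, 1.5, 0.5]
width: 0.005
```

Request:
{"method": "arm_command", "body": {
  "steps": [
    [[0.0003,0,0],[0,0,0]],
    [[0.0006,0,0],[0,0,0]],
    [[0.0006,0,0],[0,0,0]]
  ]
}}

```text
time: 14.65
tool_pos: [0.5883, 0.1941, 0.0514]
ee_rot: [[0.917, -0.398, 0.0], [-0.398, -0.917, 0.001], [-0.0, -0.001, -1.0]]
wrist_force: [-4.7, 3.0, 2.6]
width: -0.0
```

```bash
python3 -c "
from h import *
rel()"
```

```text
tcp rel seat [-35.98   0.79] Fxy plate [-5.57  0.91] Fz 2.6 z 0.0514
```

Request:
{"method": "arm_command", "body": {
  "steps": [
    [[0.0002,-0.0002,0],[0,0,0]],
    [[0.0003,-0.0003,0],[0,0,0]],
    [[0.0003,-0.0003,0],[0,0,0]]
  ]
}}

```text
time: 14.9
tool_pos: [0.5884, 0.1941, 0.0514]
ee_rot: [[0.917, -0.398, -0.001], [-0.398, -0.917, 0.001], [-0.001, -0.0, -1.0]]
wrist_force: [-5.7, 0.7, 3.4]
width: -0.003
```

```bash
cat >> h.py <<'E'
def avg(n=6):
    """mean force in plate axes over n control readings; camera calls advance time"""
    a=np.radians(-23.5);R=np.array([[np.cos(a),-np.sin(a)],[np.sin(a),np.cos(a)]]); f=[]
    for _ in range(n):
        s=telemetry.get_state(); f.append(np.r_[np.array(s["wrist_force"][:2])@R,s["wrist_force"][2],np.array(s["torque"])]); cams.read_camera("top")
    f=np.array(f); print("mean F",f.mean(0).round(2),"sd",f.std(0).round(2)); rel()
E
python3 -c "
from h import *
avg(6)"
```

```text
mean F [-5.21 -1.7   3.16  0.08  0.85 -0.03] sd [0.39 0.6  0.37 0.02 0.02 0.02]
tcp rel seat [-36.     0.86] Fxy plate [-6.65 -1.51] Fz 3.39 z 0.0513
```

Request:
{"method": "arm_command", "body": {
  "steps": [
    [[0.0002,0,0],[0,0,0]],
    [[0.0004,0,0],[0,0,0]],
    [[0.0006,0,0],[0,0,0]],
    [[0.0006,0,0],[0,0,0]]
  ]
}}

```text
time: 15.53
tool_pos: [0.5884, 0.1941, 0.0514]
ee_rot: [[0.917, -0.398, -0.002], [-0.398, -0.917, 0.001], [-0.003, -0.0, -1.0]]
wrist_force: [-6.9, 1.8, 4.1]
width: 0.002
```

```bash
python3 -c "
from h import *
avg(6)"
```

```text
mean F [-7.1  -1.13  3.71  0.25  1.03 -0.01] sd [0.41 0.45 0.5  0.02 0.04 0.03]
tcp rel seat [-35.95   0.82] Fxy plate [-7.46 -1.16] Fz 4.32 z 0.0514
```

Request:
{"method": "arm_command", "body": {
  "steps": [
    [[0.0003,0.0001,-0.0001],[0,0,0]],
    [[0.0005,0.0002,-0.0003],[0,0,0]],
    [[0.0008,0.0002,-0.0003],[0,0,0]],
    [[0.0008,0.0002,-0.0003],[0,0,0]]
  ]
}}

```text
time: 16.17
tool_pos: [0.5884, 0.1941, 0.0514]
ee_rot: [[0.918, -0.398, -0.004], [-0.398, -0.918, 0.002], [-0.004, 0.0, -1.0]]
wrist_force: [-6.9, 3.7, 2.6]
width: 0.004
```

```bash
python3 -c "
from h import *
avg(6)"
```

```text
mean F [-7.35  0.39  2.1   0.46  0.97 -0.  ] sd [0.4  0.4  0.48 0.01 0.03 0.02]
tcp rel seat [-35.97   0.79] Fxy plate [-7.79  0.23] Fz 2.95 z 0.0514
```

Request:
{"method": "arm_command", "body": {
  "steps": [
    [[0.0006,0.0001,-0.0002],[0,0,0]],
    [[0.0009,0.0001,-0.0002],[0,0,0]],
    [[0.0011,0.0001,-0.0002],[0,0,0]],
    [[0.0012,0.0001,-0.0002],[0,0,0]]
  ]
}}

```text
time: 16.8
tool_pos: [0.5884, 0.1941, 0.0514]
ee_rot: [[0.918, -0.397, -0.007], [-0.397, -0.918, 0.002], [-0.007, 0.001, -1.0]]
wrist_force: [-10.3, 3.3, 4.1]
width: 0.005
```

```bash
python3 -c "
from h import *
avg(6)"
```

```text
mean F [-9.92 -0.7   3.9   0.47  1.32 -0.01] sd [0.62 0.29 0.19 0.02 0.03 0.03]
tcp rel seat [-35.91   0.8 ] Fxy plate [-10.08   0.06] Fz 3.43 z 0.0514
```

Push is 9.9 N with 0.7 N sideways. I trim the sideways part and hold for a good second.

Request:
{"method": "arm_command", "body": {
  "steps": [
    [[0.0011,0.00016,-0.0002],[0,0,0]],
    [[0.0011,0.00016,-0.0002],[0,0,0]],
    [[0.0011,0.00016,-0.0002],[0,0,0]],
    [[0.0011,0.00016,-0.0002],[0,0,0]]
  ]
}}

```text
time: 17.43
tool_pos: [0.5884, 0.1941, 0.0515]
ee_rot: [[0.918, -0.396, -0.009], [-0.396, -0.918, 0.003], [-0.009, 0.001, -1.0]]
wrist_force: [-8.6, 3.3, 3.8]
width: 0.001
```

```bash
python3 -c "
from h import *
avg(6)"
```

```text
mean F [-9.23 -0.69  3.68  0.45  1.25 -0.  ] sd [0.25 0.39 0.27 0.02 0.03 0.02]
tcp rel seat [-35.91   0.78] Fxy plate [-9.17 -1.36] Fz 3.98 z 0.0514
```

Request:
{"method": "arm_command", "body": {
  "steps": [
    [[0.0012,0.00024,-0.0002],[0,0,0]],
    [[0.0012,0.00024,-0.0002],[0,0,0]],
    [[0.0012,0.00024,-0.0002],[0,0,0]]
  ]
}}

```text
time: 17.98
tool_pos: [0.5883, 0.194, 0.0515]
ee_rot: [[0.918, -0.396, -0.012], [-0.396, -0.918, 0.003], [-0.012, 0.002, -1.0]]
wrist_force: [-9.1, 3.4, 4.2]
width: -0.004
```

```bash
python3 -c "
from h import *
avg(26)"
```

```text
mean F [-9.84 -0.2   3.91  0.51  1.29 -0.  ] sd [0.46 0.53 0.39 0.03 0.03 0.03]
tcp rel seat [-35.91   0.75] Fxy plate [-10.16   0.22] Fz 4.4 z 0.0515
```

Held 1.3 s at 9.84 N mean, sideways -0.2 N. I ease off straight back, then up.

Request:
{"method": "arm_command", "body": {
  "steps": [
    [[0.0004,0.0001,-0.0001],[0,0,0]],
    [[-0.0005,0,-0.0001],[0,0,0]],
    [[-0.0015,0,-0.0001],[0,0,0]],
    [[-0.003,0,-0.0001],[0,0,0]],
    [[-0.006,0,0],[0,0,0]],
    [[-0.012,0,0],[0,0,0]],
    [[-0.022,0,0],[0,0,0]],
    [[-0.035,0,0],[0,0,0]],
    [[-0.05,0,-0.005],[0,0,0]],
    [[-0.06,0,-0.03],[0,0,0]],
    [[-0.07,0,-0.06],[0,0,0]],
    [[-0.09,0,-0.1],[0,0,0]],
    [[-0.12,0,-0.12],[0,0,0]],
    [[-0.15,0,-0.15],[0,0,0]],
    [[-0.15,0,-0.15],[0,0,0]],
    [[-0.15,0,-0.15],[0,0,0]]
  ]
}}

```text
time: 20.62
tool_pos: [0.4521, 0.2539, 0.2058]
ee_rot: [[0.919, -0.394, -0.007], [-0.394, -0.919, 0.005], [-0.009, -0.002, -1.0]]
wrist_force: [-0.0, 0.2, 0.5]
width: -0.001
```

```bash
python3 - <<'E'
from h import *
corel((.621,.179)); rel()
s=cam("scene"); t=cam("top")
for n,c in(("scene",s),("top",t)):
    d=cv2.absdiff(c["frame"],load(n+"1.npz")["frame"]).max(2); 
W=world(s); m=(np.hypot(W[...,0]-.621,W[...,1]-.179)<.02)&(abs(W[...,2]-.064)<.006); q=W[m]; A=np.c_[q[:,:2],np.ones(len(q))]; print("top plane",np.linalg.lstsq(A,q[:,2],rcond=None)[0].round(3),len(q))
a=cv2.resize(s["frame"],(470,294),interpolation=cv2.INTER_AREA); b=cv2.resize(s["frame"][150:290,390:500],None,fx=2.1,fy=2.1,interpolation=cv2.INTER_CUBIC); b2=cv2.resize(t["frame"][130:240,170:265],None,fx=3,fy=3,interpolation=cv2.INTER_CUBIC)
cv2.imwrite("pics/s7.png",np.vstack([np.hstack([b[:294],np.zeros((294,800-b.shape[1]-b2.shape[1],3),np.uint8),b2[:294]]) , np.hstack([a,np.zeros((294,330,3),np.uint8)])]))
E
```

```text
core 623.3 177.1 r 38.9 mean [0.628  0.1765] 504
top core rel seat [8.4 0.1]
core 625.4 176.7 r 39.2 mean [0.6286 0.1749] 774
scene core rel seat [ 7.6 -0.1]
tcp rel seat [-184.15    0.29] Fxy plate [ 0.33 -0.1 ] Fz -0.33 z 0.2025
top plane [-0.003  0.004  0.064] 318
```

View pics/s7.png

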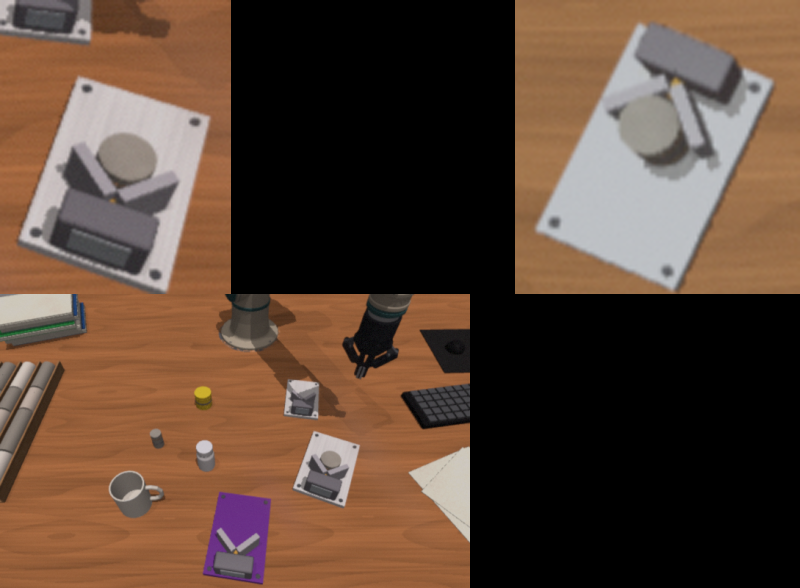

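The core stands upright and touching both jaws (left crop 127,158; right crop 648,125). Its top is level and it is centred within 0.1 mm. The bystanders are unmoved and the arm is clear, so I hand in.

```bash
python3 -c "
from h import *
print(order.sign_off())"
```

```text
the job is handed in; nothing more can be done
None
```

The thick grey core is seated in the V of the large silver stand and released. The job was handed in at about 21 s of robot time.

- **Placing:** I set the core down upright on the plate, 45 mm in front of the seat and within 0.4 mm of the centre line. I released it, then pushed it in from behind with the shut fingers.
- **Pressing:** I held it for about 1.3 s at a mean of 9.8 N with -0.2 N sideways. That puts about 7 N on each jaw, worked out from the wrist force rather than measured at the jaws.
- **Side loads while trimming:** before that hold, averaged sideways loads of up to 1.7 N appeared at about 5 N push, and 0.7 N at 9–10 N push. By the same sum the jaws stayed under about 7.6 N. The fingers also pressed down on the core with about 4 N during the hold.
- **Last checks:** the core top is level at 64 mm, centred sideways within 0.1 mm in both views, and touching both jaws. The bystanders look unmoved and the arm is clear.
- **Check that disagreed:** the final camera reading along the push direction came out 8 mm too deep, because points from the jaws and housing fell into the fit. For depth I relied on the finger position at contact, 36 mm behind the seat as expected, and on the picture.

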